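Hold a drawer front in its opening while it is screwed on

TASK

Pick up the loose drawer front, stand it on the two spacers in the cabinet's open front, centred and upright with its knob outwards, and push it straight back against the drawer box until its face is about flush with the cabinet's front edges, a steady push of about 12 N. Finish while still holding it pressed there, so that I can reach in from above and screw it on. Never ram it, and leave the screwdriver and the cork block alone.

Things in the scene. Friction and masses are not known exactly. Their poses are not given: they have to be found in the camera images.
- cabinet: small open-topped plywood cabinet for one drawer, fixed, 180 wide, 142 deep, 110 high, its open front towards the robot's left. Origin on the bench, middle of the front edge; x runs into the cabinet, y along its width (to the left seen from its front), z up. The front edges lie at x = 0. The opening is 156 wide between 12 thick sides, with no top; the low front rail's top is 21 above the bench
- ledge (a point): middle of the loose front's support, on the cabinet's front plane, 24 above the bench, level with the tops of two grey spacer tabs, 3 thick, that lie on the front rail. Each tab is 24 wide, centred at y = -52 and 52, and reaches from the front plane to 13 behind it. Axes as the cabinet's
- box_face (a point): middle of the lower edge of the drawer box's front face (bare pale wood), 2 above the spacer tops; the loose front is pressed against this face. At rest it lies 14 behind the cabinet's front edges. The box's front board is 10 thick, 144 wide, 64 high, but only 36 high in the middle 76, a scoop that leaves room for a finger behind the loose front. Axes as the cabinet's
- drawer (a joint): travel of the drawer box into the cabinet (m): 0 at rest, 0.013 at its hard stop. It slides on runners against two soft rubber buffers that push back with 2 N per mm (6 mm = 12 N) and return it to 0
- drawer_front: loose wooden board 20 thick, 150 wide, 84 high, 0.14 to 0.27 kg, standing upright on the bench to the left of the cabinet, its knob to the left. Origin: middle of its underside; x out of its back, y along its width, z up. A round dark knob, 19 across, sticks 25 out of its front (-x) face, its middle 35 above the underside. When flush in the cabinet its origin is 10 behind the front plane
- top_edge (a point): middle of the board's top edge, 84 above its underside; pinch the board here across its 20 thickness, within 8 of the middle and reaching no more than 38 below the top edge, so that the finger behind it goes into the drawer box's scoop. Axes as the board's
- screwdriver: slotted screwdriver, 211 long, 26 thick, lying on the bench between the board and the cabinet; not to be disturbed. Origin: middle of its underside, y along its length
- cork_block: cork sanding block, 60 x 105 x 35 high, lying on the bench on the robot's side of the board; not to be disturbed. Origin: middle of its underside. About 80 nearer the robot and 660 above the bench hangs the left end of a fixed lamp beam, 60 to 120 wide, which runs from there to the right over the near side of the bench; keep the elbow clear of it

How it is judged:
By the outcome, as a careful person would: the job done as asked, in the order asked, and still so for the second after the job is handed in, while the arm keeps its last pose, push and grip.
It also fails if it takes over 45 s, if anything falls off the work surface, if the arm or the gripper's body presses on something with over 40 N, if the wrist force passes 120 N, or if a joint passes its speed limit or range.

ROBOT

A 6-joint arm with a two-finger parallel gripper is mounted at the origin on a cart in front of the work surface, level with it; the furniture and walls round the work are solid. World frame = base frame: x ahead of the robot, y to its left, z up, the work surface at z = 0. Lengths are in m, angles in rad, forces in N, time in s.
With the tool pointing down it reaches from about 0.3 to 0.775 m from the base axis. Payload 14.6 kg.
Tool frame: the origin (TCP) lies on the centre line of the jaws, within the pads' length; the fingertips stand 11 mm ahead of it and the grasp point (between the pads) lies 8 mm behind it; y points along the fingers, x is the direction in which the jaws open and shut, and the axes are right-handed (so a half turn about y gives the same grasp; the last joint's range is limited). The gripper opens to 94 mm and grips with 3 to 60 N. Pads are 16 mm wide; open, the fingers measure 119 mm over their backs; the gripper's body (75 mm by 177 mm) begins 78 mm behind the grasp point.
Start: joints at [-0.067, 0.3, 1.521, -0, 1.321, -0.067], TCP at [0.55, -0, 0.216] pointing down, gripper open.
Joint ranges: [-3.03, 3.03], [-0.79, 2.21], [0.23, 2.52], [-1.04, 4.18], [0, 3.07], [-2.55, 2.55]. Speed limits (rad/s): [2.22, 2.22, 2.57, 3.14, 3.14, 3.14].

INTERFACE

Orientations are given as [roll, pitch, yaw] about the fixed x, y, z axes, in that order (R = Rz(yaw) Ry(pitch) Rx(roll)).
In Python, from station import ctrl, imaging gives the robot as it stands. The module is installed in compiled form; this text tells all that it offers.
- The arm moves only by the tool apply_moves, never from a script. Its argument "deltas" is a list of rows, each an object with "dp": the shift along the tool's x, y, z in m, a list of three; "roll": the turn about the tool's y in rad; "grip": the closure, from -1 (fully open) to 1 (shut). In form: [{"dp": [tx, ty, tz], "roll": roll, "grip": grip}, ...]. A call has 1 to 10 rows; each row shifts and turns the commanded pose from where the row before left it, along the tool's axes as they then stand; what a row does not reach is not made up. A row lasts 1/8 s, in which the tool goes at most 62.5 mm and 10.7 degrees, less where a joint would pass 70% of its speed; a pose out of reach is approached as far as the arm can. A call with a gripper value outside its range is refused whole. The fingers move at their own pace and stop on an object; "newtons" is the grip in N (left out, the last holds). Time passes only in rows, so rows that do not move let the fingers close. It gives the time, the measured TCP pose, the force and the opening at its end, in the units of the state.
- ctrl.get_obs(): the state, without advancing time (a new reading comes with each control period).
- imaging.camera(name): name is "scene" or "side" or "wrist"; returns the picture (384x512x3 uint8, blue, green, red); there is no depth.
- imaging.camera_info(name): a dict with "K" (3x3 intrinsics, pixels), "D" ([k1, k2, p1, p2, k3] as OpenCV has them; the pictures are not rectified), "world_from_camera" (4x4, takes a point from camera to world coordinates). Camera axes: x right, y down, z forward; pixel columns grow to the right and rows downward; lengths in m; the calibration is good to about 2 mm. A picture is of the moment at which its call begins: read the wrist's pose just before it. camera_info takes no time and is no camera call; for the wrist camera it gives the pose at the moment of the call.
- ctrl.hand_in(): hands the job in, once; it reports no verdict.
The state is a dict: "time_s": time; "qpos": joint angles; "joint_vel": joint speeds; "tau": joint torques, N m; "ee_pos": TCP position; "eef_rot": TCP orientation; "force": force on the tool from outside, world axes, zero at the start; "moment": the same for the moment, N m; "grip_width": finger opening in m.
Only numpy, scipy, OpenCV 4.12 (cv2) and the standard library are available. Lean on these libraries where they do the work, as an engineer would, in place of code of your own. Each camera call takes 0.05 s, during which the arm holds its last target. There are 200 camera calls.

## Working session

There is one attempt and no reset: what is moved stays moved. The work goes in short steps, Python scripts to look and compute and a tool call to move; the robot and the scene stay as the last step left them, time stands still between calls to the robot, and variables do not carry over. Pictures are saved under pics/ and viewed, about 8 in all and at most 12, crops included, and the job is handed in when it is done.

Besides the shell and the picture viewer there is one more tool, called after ">>>" by a JSON object that holds its "op" and its "data", one argument or row to a line. apply_moves: Moves the arm, as the interface text tells. Its arguments: {"type":"object","properties":{"deltas":{"type":"array"},"newtons":{"type":"number"}},"required":["deltas"]}

```bash
mkdir -p pics; python3 - <<'E'
from station import ctrl, imaging
import cv2,numpy as np
o=ctrl.get_obs(); print(o)
for n in ("scene","side"):
    im=imaging.camera(n); cv2.imwrite(f"pics/{n}0.png",im)
    i=imaging.camera_info(n); print(n,np.round(i["K"],1).tolist(),i["D"],np.round(i["world_from_camera"],3).tolist())
E
```

```text
{'time_s': 0.0, 'qpos': array([-6.65891071e-02,  3.00474740e-01,  1.52158338e+00, -2.81245686e-05,
        1.32069998e+00, -6.65929544e-02]), 'joint_vel': array([-0.00219938, -0.00032684, -0.00049386, -0.00041446,  0.00061998,
       -0.00026809]), 'tau': array([-1.53750298e-03, -5.31805658e+01, -3.52735734e+01,  7.07558286e-02,
        2.43994006e-02, -4.79655944e-05]), 'ee_pos': array([5.49748127e-01, 1.27638449e-05, 2.15883355e-01]), 'eef_rot': array([-1.57074595e+00,  1.16467628e-03,  1.08532697e-05]), 'force': array([-0.27273946,  1.33372693, -0.48169449]), 'moment': array([-0.04970494, -0.08777557, -0.01632907]), 'grip_width': 0.09370336867576609}
scene [[386.3, 0.0, 254.1], [0.0, 386.3, 183.2], [0.0, 0.0, 1.0]] [0.0070835 0.        0.        0.        0.       ] [[0.819, -0.241, 0.52, 0.078], [-0.573, -0.326, 0.752, -0.689], [-0.011, -0.914, -0.406, 0.414], [0.0, 0.0, 0.0, 1.0]]
side [[396.7, 0.0, 258.4], [0.0, 396.7, 194.1], [0.0, 0.0, 1.0]] [-0.09606847  0.          0.          0.          0.        ] [[0.867, -0.274, 0.417, 0.13], [-0.498, -0.446, 0.744, -0.697], [-0.018, -0.852, -0.523, 0.505], [0.0, 0.0, 0.0, 1.0]]
```

View pics/scene0.png

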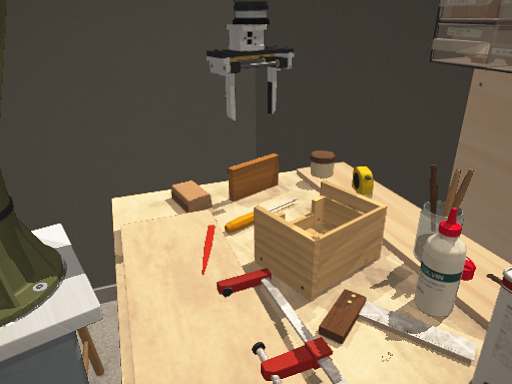

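View pics/side0.png

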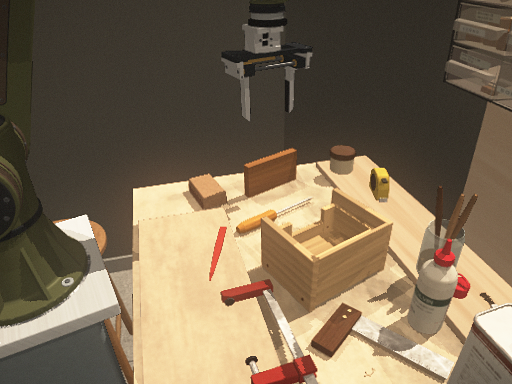

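The scene view shows the board at about (254,177), its back to the camera. The cabinet is at (320,235), opening away from the camera, with the screwdriver at (260,214) and the cork block at (190,195). The side view is similar. Next I'll view enlarged crops and the wrist image.

```bash
python3 - <<'E'
from station import ctrl, imaging
import cv2,numpy as np
a=cv2.imread("pics/scene0.png")[145:295,165:395]; b=cv2.imread("pics/side0.png")[140:310,180:400]
cv2.imwrite("pics/c1.png",cv2.resize(a,None,fx=3.4,fy=3.4,interpolation=cv2.INTER_CUBIC))
cv2.imwrite("pics/c2.png",cv2.resize(b,None,fx=3.4,fy=3.4,interpolation=cv2.INTER_CUBIC))
im=imaging.camera("wrist"); cv2.imwrite("pics/w0.png",im)
i=imaging.camera_info("wrist");print(np.round(i["K"],1).tolist(),i["D"],np.round(i["world_from_camera"],3).tolist())
E
```

```text
[[318.9, 0.0, 251.8], [0.0, 318.9, 189.6], [0.0, 0.0, 1.0]] [-0.04490303  0.          0.          0.          0.        ] [[1.0, 0.0, -0.001, 0.551], [-0.0, -0.962, -0.275, 0.081], [-0.001, 0.275, -0.962, 0.384], [0.0, 0.0, 0.0, 1.0]]
```

View pics/c1.png

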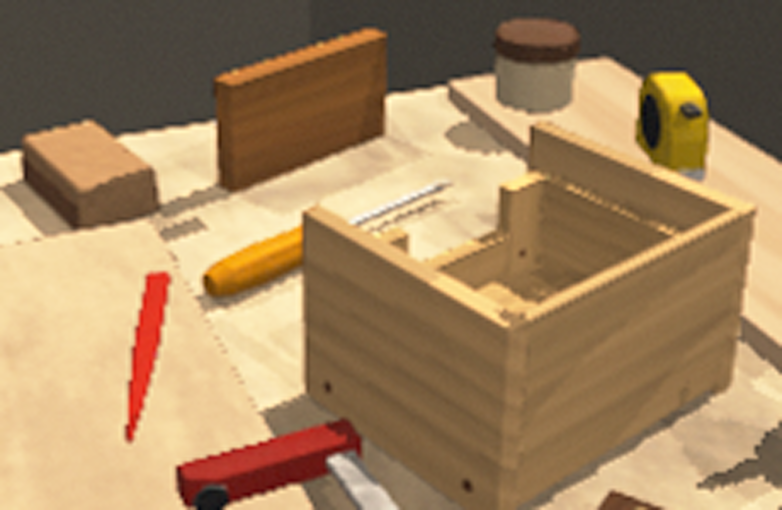

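View pics/w0.png

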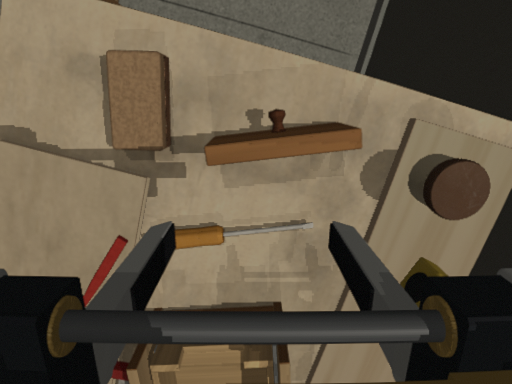

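The crop shows the board's top edge from (218,82) to (385,35) and the cabinet's top corners at about (307,208), (537,124), (515,322) and (752,208). The wrist view shows the board at (207–361,124–163) with its knob upwards (+y) at (278,115), the cork block at (138,100) and the screwdriver at (240,235).

```bash
cat >h.py <<'E'
import cv2,numpy as np
from station import ctrl, imaging
def rays(info,px,z):
    px=np.float64(px).reshape(-1,1,2); u=cv2.undistortPoints(px,info["K"],np.float64(info["D"])).reshape(-1,2)
    T=np.array(info["world_from_camera"]); d=np.c_[u,np.ones(len(u))]@T[:3,:3].T
    return T[:3,3]+d*((z-T[2,3])/d[:,2])[:,None]
E
python3 - <<'E'
from h import *
np.set_printoptions(precision=4,suppress=True)
s=imaging.camera_info("scene"); c=lambda p:np.array(p)/3.4+[165,145]-.35
print("board back top",rays(s,c([[218,87],[231,82-7],[384,40],[370,30]]),.084))
print("cab",rays(s,c([[307,208],[537,124],[515,322],[752,208]]),.11))
w=imaging.camera_info("wrist")
print("w board",rays(w,[[205,152],[208,163],[361,133],[362,148]],.084), "w floor cork",rays(w,[[108,52],[168,52],[112,148],[168,149]],.035),"sd",rays(w,[[176,240],[223,236],[312,225]],.015))
im=cv2.imread("pics/w0.png")
cv2.imwrite("pics/w0c.png",cv2.resize(im[95:180,190:375],None,fx=4.3,fy=4.3,interpolation=cv2.INTER_CUBIC))
E
```

```text
board back top [[0.4967 0.0171 0.084 ]
 [0.5154 0.0305 0.084 ]
 [0.6428 0.0229 0.084 ]
 [0.6479 0.0464 0.084 ]]
cab [[ 0.4144 -0.2044  0.11  ]
 [ 0.5815 -0.1965  0.11  ]
 [ 0.4252 -0.3441  0.11  ]
 [ 0.5939 -0.3358  0.11  ]]
w board [[0.5058 0.032  0.084 ]
 [0.5083 0.0214 0.084 ]
 [0.6524 0.0501 0.084 ]
 [0.6547 0.036  0.084 ]] w floor cork [[0.402  0.1283 0.035 ]
 [0.4643 0.1275 0.035 ]
 [0.3953 0.0288 0.035 ]
 [0.4577 0.0275 0.035 ]] sd [[ 0.4542 -0.0911  0.015 ]
 [ 0.5139 -0.0854  0.015 ]
 [ 0.625  -0.0706  0.015 ]]
```

View pics/w0c.png

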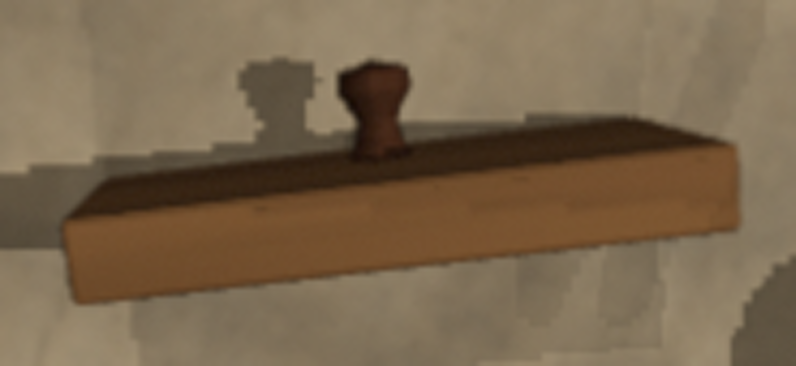

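The lit strip is the top face, with crop corners (66,221), (738,146), (738,229) and (78,302). The dark knob face lies beyond it.

```bash
python3 - <<'E'
from h import *
np.set_printoptions(precision=4,suppress=True)
w=imaging.camera_info("wrist")
p=rays(w,np.array([[66,221],[738,146],[738,229],[78,302]])/4.3+[190,95]-.4,.084)
print(p,p.mean(0),[np.linalg.norm(p[i]-p[i-1]) for i in range(4)])
for a,b in((0,1),(3,2)): d=p[b]-p[a];print(np.arctan2(d[1],d[0]))
s=imaging.camera_info("scene"); c=lambda p:np.array(p)/3.4+[165,145]-.35
q=rays(s,c([[307,208],[537,124],[515,322],[752,208]]),.11)
print(q.mean(0))
E
```

```text
[[0.506  0.0377 0.084 ]
 [0.6523 0.0542 0.084 ]
 [0.6539 0.0361 0.084 ]
 [0.508  0.0196 0.084 ]] [0.58   0.0369 0.084 ] [np.float64(0.0181956799402874), np.float64(0.1472067171097123), np.float64(0.01815739776921945), np.float64(0.14685754939292528)]
0.11226991555603377
0.11256262168859131
[ 0.5038 -0.2702  0.11  ]
```

>>> {"op": "apply_moves", "data": {
  "deltas": [
    {"dp":[0.03,0,0.037],"roll":0,"grip":-1},
    {"dp":[0,0,0],"roll":0.182,"grip":-1},
    {"dp":[0,0,0],"roll":0.182,"grip":-1},
    {"dp":[0,0,0],"roll":0.182,"grip":-1},
    {"dp":[0,0,0],"roll":0.182,"grip":-1},
    {"dp":[0,0,0],"roll":0.182,"grip":-1},
    {"dp":[0,0,0],"roll":0.182,"grip":-1},
    {"dp":[0,0,0],"roll":0.182,"grip":-1},
    {"dp":[0,0,0],"roll":0.182,"grip":-1},
    {"dp":[0,0,0],"roll":0,"grip":-1}
  ]
}}

```text
time_s: 1.4
ee_pos: [0.5799, 0.037, 0.2162]
eef_rot: [-1.571, 0.0, -1.455]
force: [0.0, 0.2, 0.1]
grip_width: 0.0939
```

```bash
python3 - <<'E'
from h import *
np.set_printoptions(precision=4,suppress=True)
o=ctrl.get_obs(); print(o["ee_pos"],o["eef_rot"],o["qpos"],o["force"])
w=imaging.camera_info("wrist");print(w["world_from_camera"])
cv2.imwrite("pics/w1.png",imaging.camera("wrist"))
E
```

```text
[0.5799 0.037  0.2162] [-1.5713  0.     -1.4549] [ 0.0007  0.3699  1.4287 -0.      1.3436  1.4556] [0.048  0.2474 0.075 ]
[[ 0.1154 -0.9547 -0.2745  0.6604]
 [-0.9933 -0.1111 -0.0312  0.0466]
 [-0.0007  0.2762 -0.9611  0.384 ]
 [ 0.      0.      0.      1.    ]]
```

View pics/w1.png

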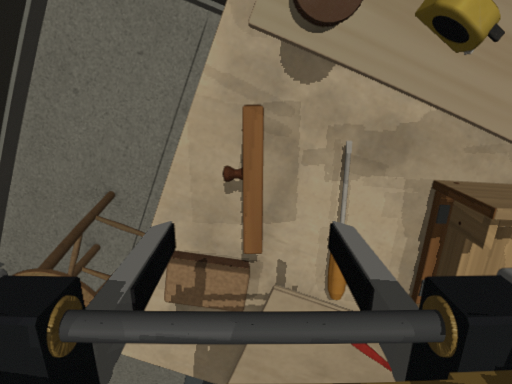

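The wrist view shows the board edge-on at (243–263, 105–254), centred between the jaws, with the knob to the left at (232,174). The cork is at (208,280) and the screwdriver at (345,220).

```bash
python3 - <<'E'
from h import *
np.set_printoptions(precision=4,suppress=True)
w=imaging.camera_info("wrist"); im=cv2.imread("pics/w1.png")
hsv=cv2.cvtColor(im,cv2.COLOR_BGR2HSV)
print(hsv[180,[236,240,242,244,250,256,260,262,264,266,270]].tolist())
b=hsv[180,253]; m=cv2.inRange(hsv,np.array([3,110,75]),np.array([20,255,255])); m[:95]=0;m[270:]=0;m[:,:238]=0;m[:,272:]=0
c=max(cv2.findContours(m,0,2)[0],key=cv2.contourArea); r=cv2.minAreaRect(c); print(r)
p=rays(w,cv2.boxPoints(r),.084); print(p,p.mean(0),[np.linalg.norm(p[i]-p[i-1]) for i in range(4)])
for i in range(4): d=p[i]-p[i-1];print(np.arctan2(d[1],d[0]))
E
```

```text
[[19, 75, 149], [18, 78, 91], [17, 101, 73], [14, 155, 107], [15, 155, 115], [15, 156, 116], [14, 156, 116], [14, 142, 95], [19, 77, 140], [19, 77, 139], [18, 78, 138]]
((252.5, 179.0), (148.0, 21.0), 90.0)
[[0.6534 0.0552 0.084 ]
 [0.6557 0.0362 0.084 ]
 [0.508  0.0171 0.084 ]
 [0.5054 0.0388 0.084 ]] [0.5806 0.0368 0.084 ] [np.float64(0.14893872659207447), np.float64(0.019159692456804333), np.float64(0.1489345483647066), np.float64(0.021845986340152126)]
0.11024160660994407
-1.4520847335911355
-3.013314301243118
1.6897666029669782
```

>>> {"op": "apply_moves", "data": {
  "deltas": [
    {"dp":[0,0.05,0],"roll":0,"grip":-1},
    {"dp":[0,0.05,0],"roll":0,"grip":-1},
    {"dp":[0,0.034,0],"roll":0,"grip":-1},
    {"dp":[0,0.02,0],"roll":0,"grip":-1},
    {"dp":[0,0,0],"roll":0,"grip":-1}
  ]
}}

```text
time_s: 2.08
ee_pos: [0.5792, 0.037, 0.0611]
eef_rot: [-1.574, 0.0, -1.453]
force: [0.2, -0.1, 0.7]
grip_width: 0.0943
```

>>> {"op": "apply_moves", "data": {
  "deltas": [
    {"dp":[0,0,0],"roll":0,"grip":1},
    {"dp":[0,0,0],"roll":0,"grip":1},
    {"dp":[0,0,0],"roll":0,"grip":1},
    {"dp":[0,0,0],"roll":0,"grip":1},
    {"dp":[0,0,0],"roll":0,"grip":1},
    {"dp":[0,0,0],"roll":0,"grip":1}
  ],
  "newtons": 40
}}

```text
time_s: 2.82
ee_pos: [0.58, 0.037, 0.0625]
eef_rot: [-1.571, 0.0, -1.456]
force: [-0.3, -0.2, -0.3]
grip_width: 0.0378
```

>>> {"op": "apply_moves", "data": {
  "deltas": [
    {"dp":[0,0,0],"roll":0,"grip":1},
    {"dp":[0,0,0],"roll":0,"grip":1},
    {"dp":[0,0,0],"roll":0,"grip":1},
    {"dp":[0,0,0],"roll":0,"grip":1},
    {"dp":[0,0,0],"roll":0,"grip":1}
  ]
}}

```text
time_s: 3.45
ee_pos: [0.58, 0.037, 0.0624]
eef_rot: [-1.571, -0.0, -1.456]
force: [0.7, 0.4, -1.6]
grip_width: 0.0197
```

>>> {"op": "apply_moves", "data": {
  "deltas": [
    {"dp":[0,-0.01,0],"roll":0,"grip":1},
    {"dp":[0,-0.02,0],"roll":0,"grip":1},
    {"dp":[0,-0.04,0],"roll":0,"grip":1},
    {"dp":[0,-0.03,0],"roll":0,"grip":1},
    {"dp":[0,0,0],"roll":0,"grip":1}
  ]
}}

```text
time_s: 4.08
ee_pos: [0.5809, 0.037, 0.1649]
eef_rot: [-1.566, -0.0, -1.456]
force: [-0.3, -0.8, -2.2]
grip_width: 0.0196
```

>>> {"op": "apply_moves", "data": {
  "deltas": [
    {"dp":[0.02,0,-0.015],"roll":0,"grip":1},
    {"dp":[0.035,0,-0.025],"roll":0,"grip":1},
    {"dp":[0.035,0,-0.028],"roll":0.02,"grip":1},
    {"dp":[0.02,0,-0.015],"roll":0.025,"grip":1},
    {"dp":[0.0075,0,-0.007],"roll":0.02,"grip":1},
    {"dp":[0,0,0],"roll":0,"grip":1},
    {"dp":[0,0,0],"roll":0,"grip":1}
  ]
}}

```text
time_s: 4.95
ee_pos: [0.5036, -0.0888, 0.1622]
eef_rot: [-1.571, 0.0, -1.52]
force: [-0.2, 1.7, -2.5]
grip_width: 0.0196
```

```bash
python3 - <<'E'
from h import *
np.set_printoptions(precision=4,suppress=True)
o=ctrl.get_obs(); print(o["ee_pos"],o["eef_rot"],o["qpos"],o["force"])
w=imaging.camera_info("wrist");print(w["world_from_camera"])
cv2.imwrite("pics/w2.png",imaging.camera("wrist"))
cv2.imwrite("pics/s2.png",imaging.camera("scene"))
E
```

```text
[ 0.5036 -0.0888  0.1622] [-1.5711  0.0002 -1.5198] [-0.2462  0.2673  1.6949  0.0001  1.1797  1.2736] [-0.1704  1.6507 -2.5453]
[[ 0.0506 -0.9599 -0.2757  0.5845]
 [-0.9987 -0.0489 -0.0132 -0.0844]
 [-0.0009  0.276  -0.9611  0.33  ]
 [ 0.      0.      0.      1.    ]]
```

View pics/w2.png

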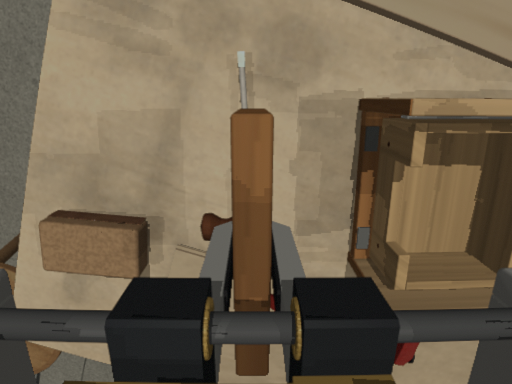

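The wrist view shows the held board (top 232–272, 110–375). To the right is the cabinet with two grey tabs at (372,138) and (363,238), and its side tops at about (360–410,103) and (350–400,265). I'll enlarge that part.

```bash
python3 - <<'E'
import cv2
im=cv2.imread("pics/w2.png"); cv2.imwrite("pics/w2c.png",cv2.resize(im[90:290,340:480],None,fx=3,fy=3,interpolation=cv2.INTER_CUBIC))
E
```

```text
(no output)
```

View pics/w2c.png

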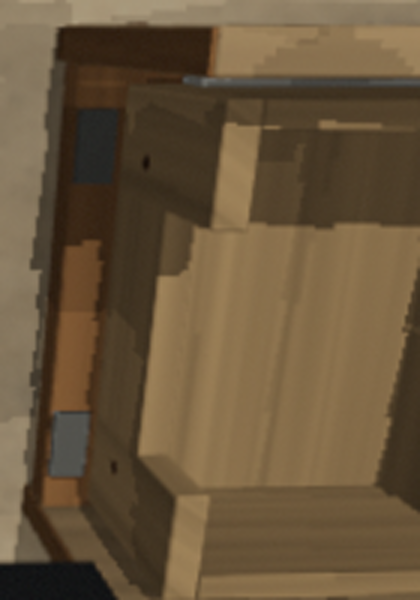

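The crop shows the tabs at (74–117,110–183) and (50–88,412–477), and the far side's top front corners at (60,27) and (58,62).

```bash
python3 - <<'E'
from h import *
np.set_printoptions(precision=4,suppress=True)
w=imaging.camera_info("wrist"); im=cv2.imread("pics/w2.png")
c=lambda p:np.array(p)/3+[340,90]-.33
t=rays(w,c([[76,110],[118,110],[116,183],[74,183],[54,411],[91,411],[86,477],[50,477]]),.024); print(t)
A,B=t[:4].mean(0),t[4:].mean(0); d=A-B; print("tabs",A,B,np.linalg.norm(d),"yaw",np.arctan2(d[1],d[0]))
th=np.arctan2(d[1],d[0]); inn=np.array([np.sin(th),-np.cos(th),0]); print("front mid from tab centres",(A+B)/2-inn*.0065)
q=rays(w,c([[60,27],[58,62]]),.11); u=np.array([np.cos(th),np.sin(th),0]);print("corner",q,"mid", q[0]-u*.09,q[1]-u*.078)
hsv=cv2.cvtColor(im,cv2.COLOR_BGR2HSV); m=cv2.inRange(hsv,np.array([3,110,50]),np.array([20,255,255]));
for r in (125,140,160,190,210): x=np.where(m[r,225:285])[0]+225; print(r,x.min(),x.max())
print([hsv[y,252].tolist() for y in range(105,118,2)])
x=lambda r:0
E
```

```text
[[ 0.5647 -0.1931  0.024 ]
 [ 0.5655 -0.2065  0.024 ]
 [ 0.5422 -0.2095  0.024 ]
 [ 0.5415 -0.1958  0.024 ]
 [ 0.4623 -0.2006  0.024 ]
 [ 0.4629 -0.2135  0.024 ]
 [ 0.4377 -0.2157  0.024 ]
 [ 0.4372 -0.2028  0.024 ]]
tabs [ 0.5535 -0.2012  0.024 ] [ 0.45   -0.2082  0.024 ] 0.10369277108780764 yaw 0.06699008906022119
front mid from tab centres [ 0.5013 -0.1982  0.024 ]
corner [[ 0.5882 -0.1564  0.11  ]
 [ 0.5806 -0.1569  0.11  ]] mid [ 0.4984 -0.1624  0.11  ] [ 0.5028 -0.1622  0.11  ]
125 231 273
140 231 272
160 232 272
190 232 271
210 232 271
[[18, 74, 148], [19, 72, 148], [13, 145, 79], [14, 155, 79], [15, 160, 89], [14, 152, 119], [15, 153, 120]]
```

```bash
python3 - <<'E'
from h import *
np.set_printoptions(precision=4,suppress=True)
w=imaging.camera_info("wrist"); im=cv2.imread("pics/w2.png")
hsv=cv2.cvtColor(im,cv2.COLOR_BGR2HSV); m=cv2.inRange(hsv,np.array([3,110,50]),np.array([20,255,255]))
print("col",[ (y,hsv[y,252].tolist()) for y in list(range(107,122,2))+list(range(366,383,2))])
for r in (130,160,190,345,365): x=np.where(m[r,225:285])[0]+225; print(r,x.min(),x.max())
p=rays(w,[[252,117],[252,375.5],[252,109]],.184); print(p,(p[0]+p[1])/2)
o=ctrl.get_obs();print(o["ee_pos"])
c=lambda p:np.array(p)/3+[340,90]-.33
print(rays(w,c([[217,27],[213,74]]),.11), rays(w,c([[60,27]]),0))
E
```

```text
col [(107, [19, 72, 148]), (109, [13, 145, 79]), (111, [14, 155, 79]), (113, [15, 160, 89]), (115, [14, 152, 119]), (117, [15, 153, 120]), (119, [14, 151, 120]), (121, [14, 151, 120]), (366, [15, 160, 75]), (368, [14, 154, 76]), (370, [14, 161, 76]), (372, [14, 159, 77]), (374, [14, 164, 73]), (376, [19, 80, 134]), (378, [19, 76, 141]), (380, [19, 78, 141]), (382, [18, 80, 141])]
130 231 272
160 232 272
190 232 271
345 235 269
365 236 268
[[ 0.5764 -0.0848  0.184 ]
 [ 0.4299 -0.0923  0.184 ]
 [ 0.5799 -0.0847  0.184 ]] [ 0.5031 -0.0886  0.184 ]
[ 0.5035 -0.0888  0.1622]
[[ 0.5904 -0.1919  0.11  ]
 [ 0.5801 -0.1929  0.11  ]] [[ 0.5901 -0.1923  0.    ]]
```

>>> {"op": "apply_moves", "data": {
  "deltas": [
    {"dp":[0.02,0,-0.003],"roll":-0.01,"grip":1},
    {"dp":[0.0295,0,-0.0035],"roll":-0.01,"grip":1},
    {"dp":[0.02,0.01,-0.0023],"roll":0,"grip":1},
    {"dp":[0,0.03,0],"roll":0,"grip":1},
    {"dp":[0,0.02,0],"roll":0,"grip":1},
    {"dp":[0,0.01,0],"roll":0,"grip":1},
    {"dp":[0,0,0],"roll":0,"grip":1},
    {"dp":[0,0,0],"roll":0,"grip":1}
  ]
}}

```text
time_s: 6.05
ee_pos: [0.499, -0.1595, 0.0931]
eef_rot: [-1.57, -0.0, -1.501]
force: [-0.9, -0.9, -1.8]
grip_width: 0.0195
```

```bash
python3 - <<'E'
from h import *
np.set_printoptions(precision=4,suppress=True)
o=ctrl.get_obs(); print(o["ee_pos"],o["eef_rot"],o["qpos"],o["force"])
im=imaging.camera("wrist");cv2.imwrite("pics/w3.png",im)
cv2.imwrite("pics/w3c.png",cv2.resize(im[0:384,200:512],None,fx=1.56,fy=1.56,interpolation=cv2.INTER_CUBIC))
E
```

```text
[ 0.499  -0.1595  0.0931] [-1.5698 -0.0005 -1.5009] [-0.3792  0.3803  1.7227  0.      1.0375  1.1217] [-0.9139 -0.8998 -1.7973]
```

View pics/w3c.png

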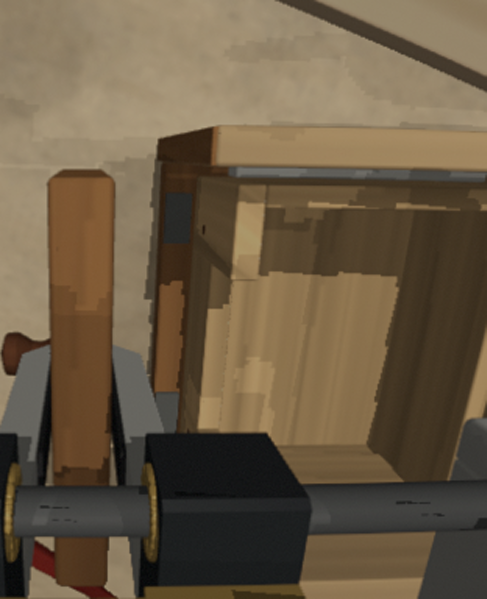

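The view shows the board's far end at crop (50–113,180), the far side's top front corners at (216,127) and (213,166), and a tab at (166–190,193–243).

```bash
python3 - <<'E'
from h import *
np.set_printoptions(precision=4,suppress=True)
w=imaging.camera_info("wrist"); o=ctrl.get_obs(); th=o["eef_rot"][2]+np.pi/2; print("yaw",th)
R=np.array([[np.sin(th),-np.cos(th)],[np.cos(th),np.sin(th)]]) # rows: inward, width(+x)
c=lambda p:np.array(p)/1.56+[200,0]-.18
f=lambda n,px,z:print(n,(rays(w,c(px),z)[:,:2]-o["ee_pos"][:2])@R.T*1000)
f("board end L,R",[[50,182],[113,182]],.115); f("board near end",[[57,584],[108,586]],.115)
f("side top front outer,inner",[[216,127],[213,166]],.110)
f("side top outer/inner further back",[[480,132],[480,172]],.110)
f("tab",[[166,193],[190,195],[189,243],[164,243]],.024)
f("bottom outer",[[157,140]],.0)
E
```

```text
yaw 0.0699002557276227
board end L,R [[-9.2709 73.141 ]
 [ 8.8354 73.1367]]
board near end [[ -9.3561 -72.6444]
 [  9.6831 -73.6162]]
side top front outer,inner [[38.828  88.6446]
 [38.6735 77.6088]]
side top outer/inner further back [[118.8018  88.5464]
 [121.1583  76.8853]]
tab [[39.5224 63.3638]
 [50.883  62.4748]
 [51.6989 39.6564]
 [39.6075 39.6368]]
bottom outer [[37.8899 87.9185]]
```

>>> {"op": "apply_moves", "data": {
  "deltas": [
    {"dp":[0.008,0,0],"roll":0,"grip":1},
    {"dp":[0.01,0,0],"roll":0,"grip":1},
    {"dp":[0.008,0,0],"roll":0,"grip":1},
    {"dp":[0.006,0,0],"roll":0,"grip":1},
    {"dp":[0.004,0,0],"roll":0,"grip":1},
    {"dp":[0,0,0],"roll":0,"grip":1},
    {"dp":[0,0,0],"roll":0,"grip":1}
  ]
}}

```text
time_s: 6.98
ee_pos: [0.5011, -0.1951, 0.0924]
eef_rot: [-1.571, 0.0, -1.501]
force: [0.5, -0.5, -2.4]
grip_width: 0.0197
```

```bash
python3 - <<'E'
from h import *
np.set_printoptions(precision=4,suppress=True)
for i in range(4):
    im=imaging.camera(["wrist","scene","side","side"][i]); cv2.imwrite(f"pics/v{i}.png",im)
    o=ctrl.get_obs(); print(o["ee_pos"],o["eef_rot"],o["force"],o["moment"])
a=cv2.resize(cv2.imread("pics/v0.png")[60:384,200:420],None,fx=1.8,fy=1.8,interpolation=cv2.INTER_CUBIC)
b=cv2.resize(cv2.imread("pics/v2.png")[170:265,250:400],None,fx=2.6,fy=2.6,interpolation=cv2.INTER_CUBIC)
c=cv2.resize(cv2.imread("pics/v1.png")[170:265,240:390],None,fx=2.6,fy=2.6,interpolation=cv2.INTER_CUBIC)
C=np.zeros((600,800,3),np.uint8);C[:583,:396]=a;C[:247,400:790]=b;C[300:547,400:790]=c;cv2.imwrite("pics/v.png",C)
E
```

```text
[ 0.5011 -0.1951  0.0924] [-1.5709  0.0001 -1.5008] [ 0.6731  0.49   -2.2972] [ 0.0305  0.0877 -0.0091]
[ 0.5011 -0.1951  0.0925] [-1.5708  0.0001 -1.5007] [-0.7079 -0.0752 -1.6893] [-0.0038  0.0457 -0.0024]
[ 0.5012 -0.1951  0.0925] [-1.5708 -0.     -1.5008] [ 0.25   -0.5308 -2.2398] [0.0366 0.1193 0.0492]
[ 0.5012 -0.1951  0.0925] [-1.5708 -0.     -1.5007] [-0.2417  0.4272 -2.5949] [0.0945 0.1024 0.0373]
```

View pics/v.png

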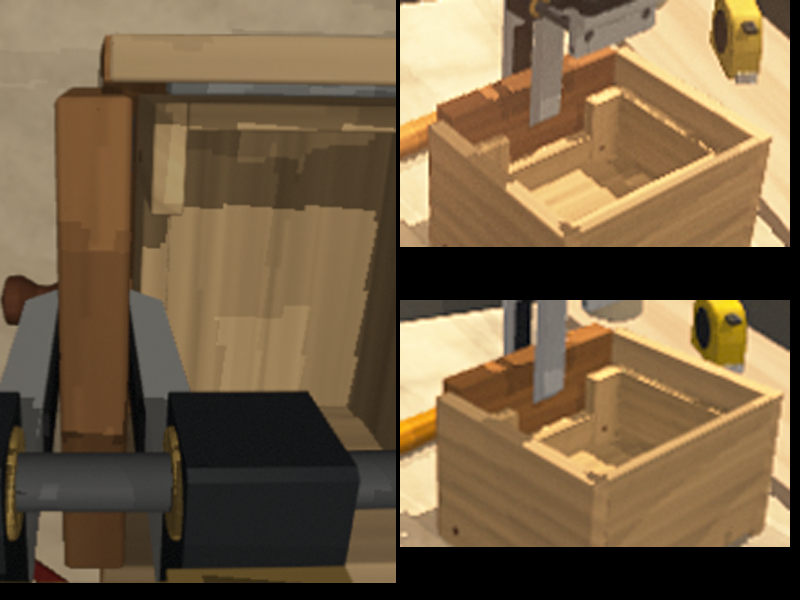

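The board has entered 7 mm without side contact. The crop shows the far side's top inner edge at row 81 and outer edge at row 36, and the board end at row 97 (top face) and 88 (end face). Next I'll work out the gap.

```bash
python3 - <<'E'
from h import *
np.set_printoptions(precision=4,suppress=True)
w=imaging.camera_info("wrist"); o=ctrl.get_obs(); th=o["eef_rot"][2]+np.pi/2
R=np.array([[np.sin(th),-np.cos(th)],[np.cos(th),np.sin(th)]])
c=lambda p:np.array(p)/1.8+[200,60]-.22
f=lambda n,px,z:print(n,((rays(w,c(px),z)[:,:2]-o["ee_pos"][:2])@R.T*1000).round(1).tolist())
zt=o["ee_pos"][2]+.022
f("board end",[[57,97],[131,97]],zt); f("end bottom",[[95,88]],zt-.084); f("near",[[95,568]],zt)
f("side outer/inner",[[108,36],[106,81],[300,37],[300,81]],.110)
im=cv2.imread("pics/v0.png")
g=lambda r:r/1.8+60
for col in (245,262,280,300): print(col,im[76:122,col].sum(1).tolist())
E
```

```text
board end [[-9.4, 74.4], [9.0, 74.4]]
end bottom [[0.2, 74.0]]
near [[0.1, -73.4]]
side outer/inner [[3.3, 89.1], [2.8, 78.2], [51.4, 89.1], [52.3, 78.4]]
245 [444, 441, 442, 441, 443, 448, 448, 451, 450, 448, 437, 422, 422, 418, 421, 417, 417, 416, 414, 410, 405, 407, 405, 406, 407, 407, 406, 408, 408, 405, 408, 403, 294, 169, 166, 169, 167, 188, 241, 257, 264, 263, 268, 268, 267, 266]
262 [449, 449, 427, 364, 351, 353, 354, 329, 309, 346, 349, 345, 347, 344, 340, 344, 343, 346, 344, 347, 348, 348, 346, 345, 349, 351, 337, 304, 245, 183, 137, 116, 103, 99, 94, 99, 141, 191, 246, 266, 267, 279, 275, 276, 276, 273]
280 [447, 446, 423, 356, 367, 376, 384, 400, 400, 396, 394, 393, 391, 390, 390, 383, 383, 380, 381, 382, 381, 383, 379, 381, 381, 384, 376, 340, 286, 202, 122, 106, 111, 110, 110, 111, 143, 161, 153, 148, 148, 147, 147, 143, 146, 144]
300 [449, 451, 432, 337, 370, 375, 378, 377, 377, 375, 374, 378, 393, 390, 390, 387, 385, 383, 386, 387, 383, 383, 382, 384, 385, 386, 381, 349, 298, 234, 243, 266, 266, 263, 262, 247, 202, 158, 155, 149, 164, 231, 268, 277, 276, 271]
```

>>> {"op": "apply_moves", "data": {
  "deltas": [
    {"dp":[0.003,0.002,0],"roll":0,"grip":1},
    {"dp":[0.001,0.002,0],"roll":0,"grip":1},
    {"dp":[0,0.0005,0],"roll":0,"grip":1},
    {"dp":[0,0,0],"roll":0,"grip":1},
    {"dp":[0,0,0],"roll":0,"grip":1}
  ]
}}

```text
time_s: 7.8
ee_pos: [0.5014, -0.1993, 0.088]
eef_rot: [-1.571, -0.0, -1.501]
force: [-0.0, 0.6, -2.3]
grip_width: 0.0199
```

>>> {"op": "apply_moves", "data": {
  "deltas": [
    {"dp":[0,0.001,0],"roll":0,"grip":1},
    {"dp":[0,0,0],"roll":0,"grip":1},
    {"dp":[0,0,0],"roll":0,"grip":1}
  ]
}}

```text
time_s: 8.18
ee_pos: [0.5014, -0.1993, 0.0869]
eef_rot: [-1.571, 0.0, -1.501]
force: [0.4, -0.2, -2.0]
grip_width: 0.0195
```

>>> {"op": "apply_moves", "data": {
  "deltas": [
    {"dp":[0,0.0005,0],"roll":0,"grip":1},
    {"dp":[0,0,0],"roll":0,"grip":1},
    {"dp":[0,0,0],"roll":0,"grip":1}
  ]
}}

```text
time_s: 8.55
ee_pos: [0.5014, -0.1993, 0.0864]
eef_rot: [-1.571, -0.0, -1.501]
force: [0.1, 0.5, -2.2]
grip_width: 0.0197
```

>>> {"op": "apply_moves", "data": {
  "deltas": [
    {"dp":[0,0.0005,0],"roll":0,"grip":1},
    {"dp":[0,0,0],"roll":0,"grip":1},
    {"dp":[0,0,0],"roll":0,"grip":1}
  ]
}}

```text
time_s: 8.93
ee_pos: [0.5015, -0.1993, 0.0863]
eef_rot: [-1.571, -0.0, -1.501]
force: [-3.6, 1.3, 5.4]
grip_width: 0.0198
```

>>> {"op": "apply_moves", "data": {
  "deltas": [
    {"dp":[0,0.0004,0],"roll":0,"grip":1},
    {"dp":[0,0,0],"roll":0,"grip":1},
    {"dp":[0,0,0],"roll":0,"grip":1}
  ]
}}

```text
time_s: 9.3
ee_pos: [0.5015, -0.1993, 0.0863]
eef_rot: [-1.57, -0.0, -1.501]
force: [-4.7, 2.2, 10.0]
grip_width: 0.0202
```

>>> {"op": "apply_moves", "data": {
  "deltas": [
    {"dp":[0,-0.0007,0],"roll":0,"grip":1},
    {"dp":[0,0,0],"roll":0,"grip":1},
    {"dp":[0,0,0],"roll":0,"grip":1}
  ]
}}

```text
time_s: 9.68
ee_pos: [0.5015, -0.1993, 0.0863]
eef_rot: [-1.571, -0.0, -1.501]
force: [-1.9, 1.0, 3.5]
grip_width: 0.0202
```

>>> {"op": "apply_moves", "data": {
  "deltas": [
    {"dp":[0.0015,0,0],"roll":0,"grip":1},
    {"dp":[0.0005,0,0],"roll":0,"grip":1},
    {"dp":[0,0,0],"roll":0,"grip":1},
    {"dp":[0,0,0],"roll":0,"grip":1}
  ]
}}

```text
time_s: 10.18
ee_pos: [0.5017, -0.2011, 0.0864]
eef_rot: [-1.57, 0.0, -1.501]
force: [-0.9, 4.4, 5.2]
grip_width: 0.0199
```

>>> {"op": "apply_moves", "data": {
  "deltas": [
    {"dp":[0.001,0,0],"roll":0,"grip":1},
    {"dp":[0.001,0,0],"roll":0,"grip":1},
    {"dp":[0,0,0],"roll":0,"grip":1},
    {"dp":[0,0,0],"roll":0,"grip":1}
  ]
}}

```text
time_s: 10.68
ee_pos: [0.5019, -0.2029, 0.0864]
eef_rot: [-1.57, 0.001, -1.501]
force: [0.3, 5.6, 4.5]
grip_width: 0.0202
```

>>> {"op": "apply_moves", "data": {
  "deltas": [
    {"dp":[0,-0.0003,0],"roll":0,"grip":1},
    {"dp":[0.001,0,0],"roll":0,"grip":1},
    {"dp":[0.001,0,0],"roll":0,"grip":1},
    {"dp":[0,0,0],"roll":0,"grip":1},
    {"dp":[0,0,0],"roll":0,"grip":1}
  ]
}}

```text
time_s: 11.3
ee_pos: [0.5019, -0.205, 0.0864]
eef_rot: [-1.571, 0.001, -1.501]
force: [1.5, 6.1, 1.3]
grip_width: 0.0199
```

>>> {"op": "apply_moves", "data": {
  "deltas": [
    {"dp":[0.001,0,0],"roll":0,"grip":1},
    {"dp":[0.0005,0,0],"roll":0,"grip":1},
    {"dp":[0,0,0],"roll":0,"grip":1},
    {"dp":[0,0,0],"roll":0,"grip":1}
  ]
}}

```text
time_s: 11.8
ee_pos: [0.502, -0.2062, 0.0863]
eef_rot: [-1.571, 0.001, -1.501]
force: [2.5, 9.3, 1.8]
grip_width: 0.0203
```

>>> {"op": "apply_moves", "data": {
  "deltas": [
    {"dp":[0.0008,0,0],"roll":0,"grip":1},
    {"dp":[0.0004,0,0],"roll":0,"grip":1},
    {"dp":[0,0,0],"roll":0,"grip":1},
    {"dp":[0,0,0],"roll":0,"grip":1}
  ]
}}

```text
time_s: 12.3
ee_pos: [0.502, -0.2071, 0.0863]
eef_rot: [-1.571, 0.002, -1.501]
force: [1.0, 8.9, 3.3]
grip_width: 0.0199
```

```bash
python3 - <<'E'
from h import *
np.set_printoptions(precision=4,suppress=True)
F=[]
for i in range(6):
    im=imaging.camera(["wrist","scene","side"][i%3]); cv2.imwrite(f"pics/x{i%3}.png",im)
    o=ctrl.get_obs(); F.append(np.r_[o["force"],o["moment"]])
print(o["ee_pos"],o["eef_rot"],np.mean(F,0),np.std(F,0))
a=cv2.resize(cv2.imread("pics/x0.png")[60:384,200:420],None,fx=1.8,fy=1.8,interpolation=cv2.INTER_CUBIC)
b=cv2.resize(cv2.imread("pics/x2.png")[170:265,250:400],None,fx=2.6,fy=2.6,interpolation=cv2.INTER_CUBIC)
c=cv2.resize(cv2.imread("pics/x1.png")[170:265,240:390],None,fx=2.6,fy=2.6,interpolation=cv2.INTER_CUBIC)
C=np.zeros((600,800,3),np.uint8);C[:583,:396]=a;C[:247,400:790]=b;C[300:547,400:790]=c;cv2.imwrite("pics/x.png",C)
E
```

```text
[ 0.5021 -0.2071  0.0863] [-1.5709  0.0017 -1.5012] [ 1.169  10.2173  2.6805  2.1125 -0.0999 -0.3434] [0.4672 0.657  0.6619 0.0285 0.0343 0.0258]
```

View pics/x.png

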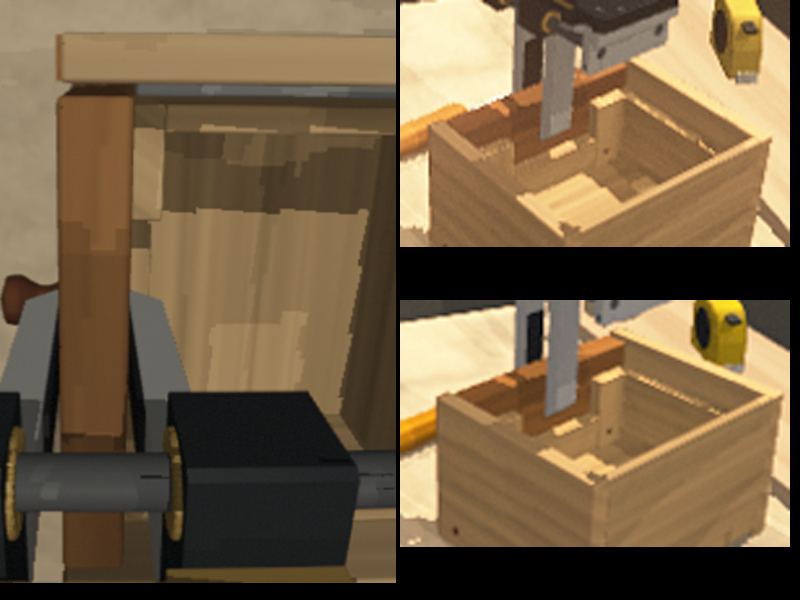

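The board's outer face (crop x≈58) lines up with the cabinet's front edge (x≈58), and the end gap is unchanged (rows 81–97). The scene and side views show the board seated upright. Fy is about 10 N, and the yaw moment suggests the near end presses harder, so I'll make a tiny turn and push slightly more.

>>> {"op": "apply_moves", "data": {
  "deltas": [
    {"dp":[0.0003,0,0],"roll":0.003,"grip":1},
    {"dp":[0.0003,0,0],"roll":0.002,"grip":1},
    {"dp":[0,0,0],"roll":0,"grip":1},
    {"dp":[0,0,0],"roll":0,"grip":1}
  ]
}}

```text
time_s: 13.1
ee_pos: [0.5021, -0.2076, 0.0864]
eef_rot: [-1.571, 0.002, -1.506]
force: [0.1, 11.6, 2.1]
grip_width: 0.02
```

```bash
cat >chk.py <<'E'
from h import *
np.set_printoptions(precision=4,suppress=True)
F=[]
for i in range(8):
    im=imaging.camera("wrist"); o=ctrl.get_obs(); F.append(np.r_[o["force"],o["moment"]])
print(o["time_s"],o["ee_pos"],o["eef_rot"],o["grip_width"],np.mean(F,0)); cv2.imwrite("pics/y.png",im)
w=imaging.camera_info("wrist"); th=.071
R=np.array([[np.sin(th),-np.cos(th)],[np.cos(th),np.sin(th)]])
# left edges: strong horizontal gradient per row
g=cv2.cvtColor(im,cv2.COLOR_BGR2GRAY).astype(float); g=cv2.GaussianBlur(g,(3,3),0)
def edge(r0,r1,z,n):
    px=[]
    for r in range(r0,r1):
        d=np.abs(np.diff(g[r,222:246])); k=int(d.argmax()); k=min(max(k,1),21)
        a,b,c=d[k-1:k+2]; px.append([222+k+.5+.5*(a-c)/(a-2*b+c+1e-9),r])
    p=(rays(w,px,z)[:,:2]-o["ee_pos"][:2])@R.T*1000; print(n,np.median(p,0)); return p
edge(82,103,.110,"cabinet front"); p=edge(120,200,.108,"board front")
print("board slope vs cabinet",np.polyfit(p[:,1],p[:,0],1))
for c0 in (240,255): print(c0,g[76:120,c0].round().astype(int).tolist())
E
python3 chk.py
```

```text
13.5 [ 0.5021 -0.2076  0.0864] [-1.571   0.0018 -1.5058] 0.01957146010850461 [ 1.0709 10.925   2.842   2.2933 -0.081  -0.1003]
cabinet front [-9.8545 83.7642]
board front [-9.8861 53.6502]
board slope vs cabinet [  0.0065 -10.2401]
240 [151, 141, 133, 135, 140, 140, 141, 141, 140, 140, 139, 139, 138, 137, 137, 136, 136, 135, 135, 135, 135, 135, 135, 134, 135, 135, 133, 124, 107, 86, 70, 60, 51, 42, 37, 36, 43, 63, 83, 91, 94, 94, 95, 95]
255 [152, 141, 131, 130, 133, 134, 137, 140, 141, 140, 140, 139, 138, 138, 137, 137, 136, 135, 135, 135, 135, 135, 136, 136, 135, 135, 133, 124, 108, 86, 64, 48, 40, 37, 36, 36, 43, 63, 82, 91, 92, 93, 93, 93]
```

>>> {"op": "apply_moves", "data": {
  "deltas": [
    {"dp":[0.0004,0,0],"roll":0.001,"grip":1},
    {"dp":[0,0,0],"roll":0,"grip":1},
    {"dp":[0,0,0],"roll":0,"grip":1},
    {"dp":[0,0,0],"roll":0,"grip":1}
  ]
}}

```text
time_s: 14.0
ee_pos: [0.5021, -0.2079, 0.0863]
eef_rot: [-1.571, 0.002, -1.507]
force: [1.0, 11.7, 2.8]
grip_width: 0.0199
```

```bash
python3 chk.py | head -4
```

```text
14.4 [ 0.5021 -0.2079  0.0863] [-1.5711  0.0019 -1.5067] 0.019848597670466036 [ 0.7371 12.1162  2.9033  2.3748 -0.0924 -0.084 ]
cabinet front [-10.1863  83.7788]
board front [-9.9011 53.6622]
board slope vs cabinet [  0.0069 -10.2674]
```

The push is steady at 12.1 N and the face is flush to about 0.3 mm, so I'm handing in.

```bash
python3 -c "
from station import ctrl
print(ctrl.hand_in())"
```

```text
the job is handed in; nothing more can be done
None
```

The drawer front is standing on the two spacers, knob outwards. The arm is still holding it against the drawer box with a 40 N grip, and I handed the job in at about 14.4 s.

I pinched it at the middle of its top edge, lifted it over the screwdriver and lined it up by the wrist camera. It went into the opening with no sideways contact felt. I then lowered it until it touched and pushed it back in steps of 1.5 mm or less.

**Last checks:**
- **Push:** 12.1 N averaged over 8 readings. Part of that is friction on the spacers.
- **Flush:** the front face is within about 0.3 mm of the cabinet's front edges, by the wrist camera.
- **Upright:** tool tilt is about 0.002 rad.
- **Centring:** within about 1 mm, judged from the visible far-side gap only. The gripper hid the near-side gap.

**Small disagreements:**
- Rounded edges made the board measure about 147 mm wide instead of 150.
- When I first set it down, the board pressed on the spacers with up to 12 N. I backed that off to about 5 N.
- The board's final yaw, set by evening out the push, differs by about 0.007 rad from the cabinet yaw I estimated in the images.
- I did not run a separate final check on the screwdriver and cork block. They were kept clear of the path throughout.

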